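Pack the charged batteries

TASK

The battery packs in the charging dock are charged: push each one out with the orange spring slide of its bay and lay it lengthwise in a compartment of its own in the carrying case, flat on the floor. When all of them are in, lower the lid without slamming it until it is fully closed; leave the wooden pillars and the mouse alone.

Things in the scene. Friction and masses are not known exactly. Their poses are not given: they have to be found in the camera images.
- dock: Fixed charging dock, white on black; origin under its housing's middle, on the table; may be turned. Housing 130 (x) x 262 (y) x 60 mm; bays 1, 2, 3 at y = -84, 0, +84 mm, 46 mm wide, floor at z 8, open at the front x = -65. Lips (z 54 to 60) overhang each bay's long edges by 7 mm, so packs leave only by the front. The 8 mm base plate runs on to x = -150 as a ledge.
- eject1 (a joint): Spring ejector slide of bay 1, in m: 0 at rest, 0.078 pushed fully home to the dock's front (dock -x). The spring (1.2 N at rest, 4.4 N home; up to about 9 N with a pack) drives it back when let go. Its pusher meets the pack's rear end almost at once; fully home it has slid the pack 77 mm out, and the pack stays there when the slide goes back.
- eject2 (a joint): Spring ejector slide of bay 2, in m: 0 at rest, 0.078 pushed fully home to the dock's front (dock -x). The spring (1.2 N at rest, 4.4 N home; up to about 9 N with a pack) drives it back when let go. Its pusher meets the pack's rear end almost at once; fully home it has slid the pack 77 mm out, and the pack stays there when the slide goes back.
- eject3 (a joint): Spring ejector slide of bay 3, in m: 0 at rest, 0.078 pushed fully home to the dock's front (dock -x). The spring (1.2 N at rest, 4.4 N home; up to about 9 N with a pack) drives it back when let go. Its pusher meets the pack's rear end almost at once; fully home it has slid the pack 77 mm out, and the pack stays there when the slide goes back.
- eject1_tab (a point): Centre of the upright orange thumb tab of ejector 1: 8 mm thick (dock x), 36 mm wide (dock y), from z 62 to 90 mm. Push its rear face (dock +x side) towards dock -x. At rest it is at dock x = +35 mm. Behind it the housing's top is at z 60, but for the slide's own stem, 14 mm wide, up to z 67, ending 22 mm behind the tab's centre.
- eject2_tab (a point): Centre of the upright orange thumb tab of ejector 2: 8 mm thick (dock x), 36 mm wide (dock y), from z 62 to 90 mm. Push its rear face (dock +x side) towards dock -x. At rest it is at dock x = +35 mm. Behind it the housing's top is at z 60, but for the slide's own stem, 14 mm wide, up to z 67, ending 22 mm behind the tab's centre.
- eject3_tab (a point): Centre of the upright orange thumb tab of ejector 3: 8 mm thick (dock x), 36 mm wide (dock y), from z 62 to 90 mm. Push its rear face (dock +x side) towards dock -x. At rest it is at dock x = +35 mm. Behind it the housing's top is at z 60, but for the slide's own stem, 14 mm wide, up to z 67, ending 22 mm behind the tab's centre.
- pack1_c (a point): Centre of battery pack 1 (may be absent): grey block with blue band, 110 (its x) x 44 x 44 mm, 0.2 to 0.42 kg. Starts wholly in bay 1, lengthwise, front end 1 to 2 mm behind the dock's face. Ejected, 75 mm stand out over the ledge and 35 mm stay under the lips: draw it 40 mm straight out before lifting. Any side up and either end forward will do.
- pack2_c (a point): Centre of battery pack 2 (may be absent): grey block with blue band, 110 (its x) x 44 x 44 mm, 0.2 to 0.42 kg. Starts wholly in bay 2, lengthwise, front end 1 to 2 mm behind the dock's face. Ejected, 75 mm stand out over the ledge and 35 mm stay under the lips: draw it 40 mm straight out before lifting. Any side up and either end forward will do.
- pack3_c (a point): Centre of battery pack 3 (may be absent): grey block with blue band, 110 (its x) x 44 x 44 mm, 0.2 to 0.42 kg. Starts wholly in bay 3, lengthwise, front end 1 to 2 mm behind the dock's face. Ejected, 75 mm stand out over the ledge and 35 mm stay under the lips: draw it 40 mm straight out before lifting. Any side up and either end forward will do.
- case: Fixed carrying case tray, black, yellow ribs; origin on the table; may be turned. Tray 144 (x) x 198 (y) mm centred at case x = -35 mm, floor at z 6, walls 6 mm thick and 22 high. Two ribs along x, 12 mm wide, tops at z 18, at y = -33 and +33 mm, part it into three compartments 132 mm (x) by 54 mm (y).
- slot1 (a point): Centre of the floor of case compartment 1 (6 mm above the table). A pack lies in it lengthwise along case x, its centre then 22 mm above this point. Any pack may go in any compartment.
- slot2 (a point): Centre of the floor of case compartment 2 (6 mm above the table). A pack lies in it lengthwise along case x, its centre then 22 mm above this point. Any pack may go in any compartment.
- slot3 (a point): Centre of the floor of case compartment 3 (6 mm above the table). A pack lies in it lengthwise along case x, its centre then 22 mm above this point. Any pack may go in any compartment.
- lid (a joint): Green hinged lid of the case, in rad: 0 closed, about 1.5 to 1.7 at the start (standing up at the far, case +x, side). A stiff friction hinge (0.32 N m) keeps it wherever it is left; it must be moved all the way. Hollow hood 144 x 198 x 46 mm deep; closed, its top is 68 mm above the table.
- lid_hinge (a point): Middle of the lid's hinge line, at case x = +37 mm, 22 mm above the table; the line runs along case y.
- lid_handle (a point): Middle of the lid's black bar handle: round bar 12 mm thick, 100 mm long along case y, 34 mm clear of the lid's free edge and 185 mm from the hinge line; it stands on top when the lid is open and reaches out at case -x, 44 mm above the table, when it is closed.
- lid_top (a point): Point on the lid's outer face, 29 mm in from its free edge, where it can be pressed down when nearly closed (68 mm above the table when closed).
- pillar_tall_c (a point): Centre of a loose wooden marker pillar 46 x 46 x 140 mm; to be left alone.
- pillar_short_c (a point): Centre of a loose wooden marker pillar 46 x 46 x 50 mm; to be left alone.
- mouse_c (a point): Centre of a loose black computer mouse 110 x 62 x 30 mm; to be left alone.
There are look-alikes about, which are no part of the job. Leave any purple look-alike of the part that bears pack3_c alone. What is shaped like the part that bears pack2_c but purple is not meant.

How it is judged:
By the outcome, as a careful person would: the job done as asked, in the order asked, and still so for the second after the job is handed in, with the robot touching nothing.
Of pack1, pack2, pack3 only 2 to 3 are there at a start; the rules pass over those that are not, and their reading is None.
At some moment in a run one of pack1, pack2, pack3 may be knocked a few centimetres aside while the robot is not near it.
Once in a run the grip may slacken for a moment while it holds something.
It also fails if it takes over 210 s, if anything falls off the work surface, if the arm or the gripper's body presses on something with over 40 N, if the wrist force passes 120 N, or if a joint passes its speed limit or range.

ROBOT

A 7-joint arm with a two-finger parallel gripper is mounted at the origin on the work surface. World frame = base frame: x ahead of the robot, y to its left, z up, the work surface at z = 0. Lengths are in mm, angles in rad, forces in N, time in s.
With the tool pointing down it reaches from about 400 to 875 mm from the base axis. Payload 4.4 kg.
Tool frame: the origin (TCP) lies midway between the tips of the shut fingers; the grasp point (between the pads) lies 19 mm behind it; z points along the fingers, y is the direction in which the jaws open and shut (so a half turn about z gives the same grasp; the last joint's range is limited). The gripper opens to 85 mm and grips with 20 to 120 N. Pads are 22 mm wide; open, the fingers measure 114 mm over their backs; the gripper's body (76 mm by 85 mm) begins 54 mm behind the grasp point. The pads swing forward as they close: fully open they stand 13 mm farther back than shut.
Start: joints at [1.276, 0.628, 0.038, 1.517, -0.027, 0.996, -0.02], TCP at [147.453, -633.068, 231.313] pointing down, gripper open.
Joint ranges: [-3.06, 3.06], [-0.37, 2.12], [-1.25, 1.32], [0.18, 2.47], [-1.1, 4.24], [0.23, 1.98], [-2.94, 2.94]. Speed limits (rad/s): [2.57, 2.57, 3.14, 3.14, 3.14, 3.14, 3.14].

INTERFACE

Orientations are given as [roll, pitch, yaw] about the fixed x, y, z axes, in that order (R = Rz(yaw) Ry(pitch) Rx(roll)).
In Python, from cell import * gives the robot as it stands. The module is installed in compiled form; this text tells all that it offers.
- The arm moves only by the tool move_arm, never from a script. Its argument "series" is a list of rows, each a list of 2 entries, a list of its own where there are three numbers: the shift along the tool's x, y, z in m, then the turn about the tool's z in rad. In form: [[[x, y, z], yaw], ...]. A call has 1 to 5 rows; each row is the pose to reach, as a shift and turn from the pose measured when the call began, along the tool's axes at that moment; what a row does not reach only later rows make up. A row lasts 1/8 s, in which the tool goes at most 62.5 mm and 10.7 degrees, less where a joint would pass 70% of its speed; a pose out of reach is approached as far as the arm can. A call with a gripper value outside its range is refused whole. "claw" is the opening, from 0 (shut) to 1 (fully open), set as the call begins (left out, the last holds). The fingers move at their own pace and stop on an object; the grip force is fixed at half the most. Time passes only in rows, so rows that repeat a pose let the fingers close. It gives the time, the measured TCP pose, the force and the opening at its end, in the units of the state.
- read_state(): the state, without advancing time (a new reading comes with each control period).
- get_image(name): name is "scene" or "top"; returns the picture (480x640x3 uint8, blue, green, red); there is no depth.
- camera_model(name): a dict with "fov_y" (degrees; the focal length in pixels is half the picture's height over the tangent of half this angle, whatever the lens; pixels are square), "cx", "cy" (the principal point, pixels), "pose" (4x4, takes a point from camera to world coordinates). Camera axes: x right, y down, z forward; pixel columns grow to the right and rows downward; lengths in mm; the calibration is good to about 2 mm. A picture is of the moment at which its call begins. camera_model takes no time and is no camera call.
- finish_job(): hands the job in, once; it reports no verdict.
The state is a dict: "clock": time; "qpos": joint angles; "qd": joint speeds; "tau": joint torques, N m; "eef_pos": TCP position; "tool_rot": TCP orientation; "force": force on the tool from outside, world axes, zero at the start; "torque": the same for the moment, N m; "width": finger opening in mm.
Only numpy, scipy, OpenCV 4.12 (cv2) and the standard library are available. Lean on these libraries where they do the work, as an engineer would, in place of code of your own. Each camera call takes 0.05 s, during which the arm holds its last target. There are 200 camera calls.

## Working session

There is one attempt and no reset: what is moved stays moved. The work goes in short steps, Python scripts to look and compute and a tool call to move; the robot and the scene stay as the last step left them, time stands still between calls to the robot, and variables do not carry over. Pictures are saved under pics/ and viewed, about 12 in all and at most 16, crops included, and the job is handed in when it is done.

Besides the shell and the picture viewer there is one more tool, called after "Call:" as a command line: name --argument value ..., lists and objects as JSON in quotes. move_arm: Moves the arm, as the interface text tells. Its arguments: {"type":"object","properties":{"series":{"type":"array"},"claw":{"type":"number"}},"required":["series"]}

```bash
mkdir -p pics
python3 - <<'E'
from cell import *
import cv2
for n in("scene","top"):
    cv2.imwrite(f"pics/{n}0.png",get_image(n)); print(n,camera_model(n))
print(read_state())
E
```

```text
scene {'fov_y': 48.92526800520095, 'cx': 318.15620178081963, 'cy': 235.54129737608443, 'pose': array([[ 4.96239686e-01,  6.12805336e-01, -6.14992516e-01,
         1.41387093e+03],
       [ 8.67918927e-01, -3.32606549e-01,  3.68903266e-01,
        -5.02114210e+02],
       [ 2.15153516e-02, -7.16828085e-01, -6.96917919e-01,
         1.03157230e+03],
       [ 0.00000000e+00,  0.00000000e+00,  0.00000000e+00,
         1.00000000e+00]])}
top {'fov_y': 51.259807328433915, 'cx': 330.20731771383527, 'cy': 242.13659970404942, 'pose': array([[-1.58768190e-02, -9.84782996e-01,  1.73061773e-01,
         3.88020772e+02],
       [-9.99865943e-01,  1.63299827e-02,  1.19494178e-03,
        -1.88838762e+01],
       [-4.00285411e-03, -1.73019601e-01, -9.84910247e-01,
         1.13798565e+03],
       [ 0.00000000e+00,  0.00000000e+00,  0.00000000e+00,
         1.00000000e+00]])}
{'clock': 0.1, 'qpos': array([ 1.27618513,  0.62923631,  0.03845424,  1.51825275, -0.02698542,
        0.99629744, -0.01998788]), 'qd': array([ 0.00129338, -0.00164471, -0.00079625, -0.00245011,  0.00039724,
       -0.0008649 , -0.00027011]), 'tau': array([ 3.84161613e-03, -5.64531755e+01,  1.23081151e+00, -1.93971813e+01,
        1.13043620e-02,  5.43795351e-03, -2.55840985e-05]), 'eef_pos': array([ 147.32910182, -632.51938267,  230.49732169]), 'tool_rot': array([-3.13991735e+00,  3.33359498e-05,  2.28823959e-01]), 'force': array([ 0.34792917,  0.16876058, -0.23561166]), 'torque': array([-0.01778329, -0.04924414,  0.00042069]), 'width': 85.53049048637543}
```

View pics/scene0.png

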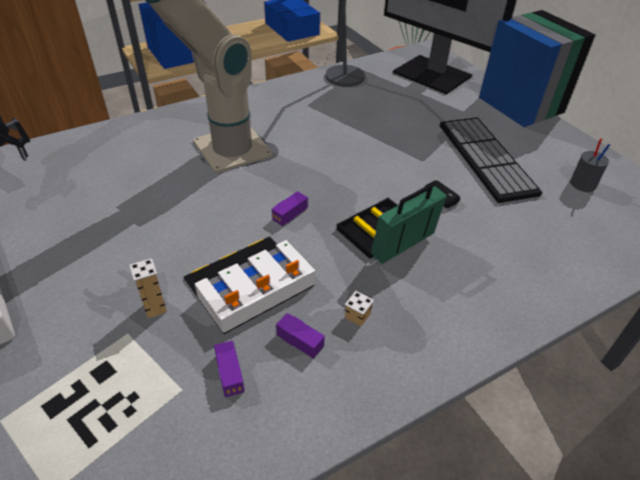

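View pics/top0.png

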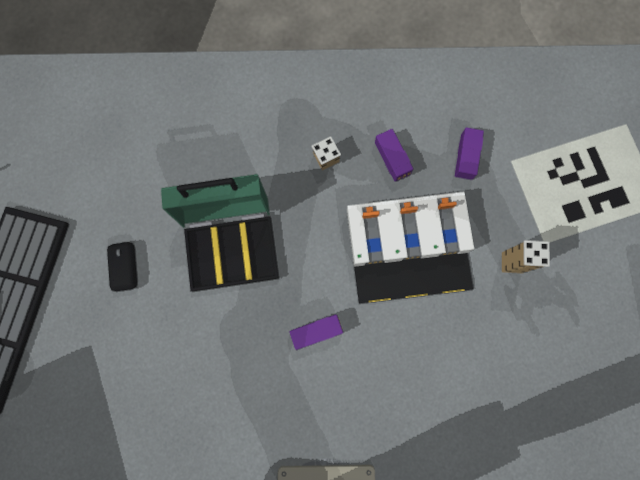

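Run:
```python
import cv2
def crop(n,o,x,y,w,h,s):
    c=cv2.resize(cv2.imread(n)[y:y+h,x:x+w],None,fx=s,fy=s,interpolation=cv2.INTER_CUBIC)
    for i in range(0,w,20):
        cv2.putText(c,str(x+i),(int(i*s),8),0,.3,(0,255,255)); cv2.line(c,(int(i*s),10),(int(i*s),16),(0,255,255))
    for i in range(0,h,20):
        cv2.putText(c,str(y+i),(0,int(i*s)+4),0,.3,(0,255,255))
    cv2.imwrite(o,c)
crop("pics/top0.png","pics/topc.png",155,115,325,195,2.46)
crop("pics/scene0.png","pics/scenec.png",180,170,290,165,2.75)
```

```text
(no output)
```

View pics/topc.png

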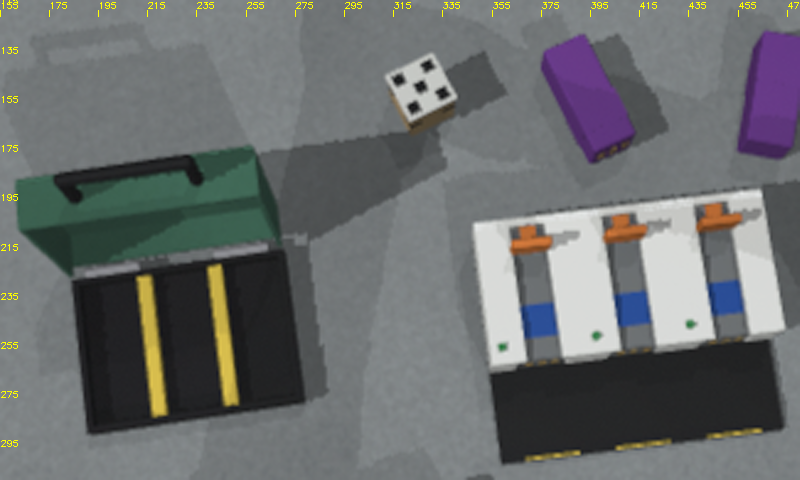

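View pics/scenec.png

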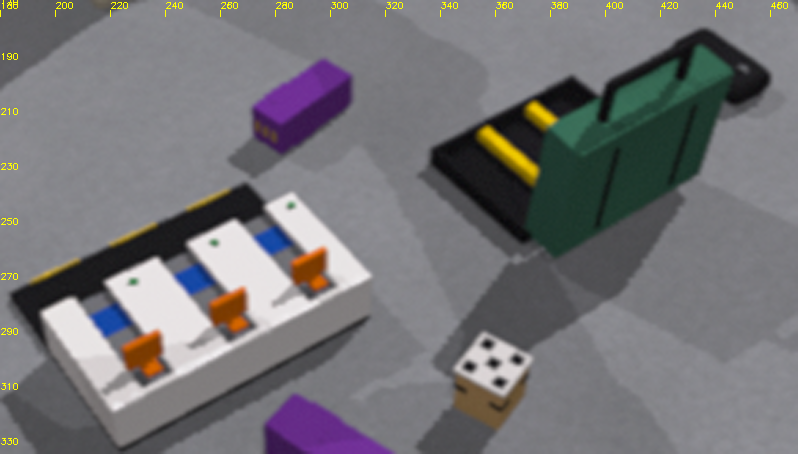

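```bash
cat > h.py <<'E'
from cell import *
import numpy as np, cv2
from scipy.optimize import least_squares
from scipy.spatial.transform import Rotation as R
M={n:camera_model(n) for n in("scene","top")}
def proj(n,P):
    m=M[n];T=np.linalg.inv(m["pose"]);q=np.atleast_2d(P)@T[:3,:3].T+T[:3,3]
    f=240/np.tan(np.radians(m["fov_y"]/2))
    return np.c_[m["cx"]+f*q[:,0]/q[:,2],m["cy"]+f*q[:,1]/q[:,2]]
def ray(n,uv,z):
    m=M[n];f=240/np.tan(np.radians(m["fov_y"]/2))
    d=m["pose"][:3,:3]@[(uv[0]-m["cx"])/f,(uv[1]-m["cy"])/f,1];o=m["pose"][:3,3]
    return o+d*(z-o[2])/d[2]
def w(p,loc):
    x,y,a=p[:3];loc=np.atleast_2d(loc);c,s=np.cos(a),np.sin(a)
    return np.c_[x+c*loc[:,0]-s*loc[:,1],y+s*loc[:,0]+c*loc[:,1],loc[:,2]+(p[3] if len(p)>3 else 0)]
def tri(uvt,uvs):
    g=lambda X:np.r_[proj("top",X)[0]-uvt,proj("scene",X)[0]-uvs]
    r=least_squares(g,[600,0,30]);return r.x,np.abs(r.fun).max()
def fit(obs,x0):
    def g(p): return np.concatenate([(proj(n,w(p,l))-np.array(uv)).ravel() for n,uv,l in obs])
    r=least_squares(g,x0,loss="soft_l1");return r.x,g(r.x).reshape(-1,2)
def crop(im,o,x,y,wd,h,s):
    c=cv2.resize(im[y:y+h,x:x+wd],None,fx=s,fy=s,interpolation=cv2.INTER_CUBIC)
    for i in range(0,wd,20): cv2.putText(c,str(x+i),(int(i*s),8),0,.3,(0,255,255))
    for i in range(0,h,20): cv2.putText(c,str(y+i),(0,int(i*s)+4),0,.3,(0,255,255))
    cv2.imwrite(o,c)
E
cat > f.py <<'E'
from h import *
T=lambda u,v:("top",(155+u/2.46,115+v/2.46)); S=lambda u,v:("scene",(180+u/2.75,170+v/2.75))
D=[(*T(474,223),(65,131,60)),(*T(762,190),(65,-131,60)),(*T(490,372),(-65,131,60)),(*T(784,330),(-65,-131,60)),(*T(502,463),(-150,131,8)),(*T(783,430),(-150,-131,8)),
(*S(115,410),(65,-131,60)),(*S(370,276),(65,131,60)),(*S(43,308),(-65,-131,60)),(*S(293,193),(-65,131,60)),(*S(10,297),(-150,-131,8)),(*S(247,183),(-150,131,8))]
C=[(*T(90,433),(-107,99,22)),(*T(303,402),(-107,-99,22)),(*T(284,250),(37,-99,22)),(*T(73,278),(37,99,22)),
(*T(231,405),(-101,-33,18)),(*T(159,415),(-101,33,18)),
(*S(432,152),(-107,-99,22)),(*S(573,78),(-107,99,22)),(*S(527,240),(37,-99,22))]
for o in(D,C):
    p,r=fit(o,[620,0,0,0]);print(p.round(3));print(r.round(1).tolist())
H=[(T(62,178)[1],S(605,82)[1]),(T(190,162)[1],S(693,45)[1])]
E
python3 f.py
```

```text
[ 608.017 -192.899  -37.595   -2.064]
[[-0.8, 0.2], [-1.3, -0.2], [0.2, -2.7], [-0.3, 0.0], [-0.9, 0.6], [0.0, -0.1], [-1.2, 0.5], [0.3, 0.2], [-0.8, 1.6], [-0.5, 0.0], [-0.9, -1.9], [-0.2, -0.8]]
[599.177 213.547 -12.438  -8.763]
[[-1.0, -0.5], [-0.2, -0.5], [-0.4, -0.4], [-0.1, 0.4], [-0.0, 0.0], [0.2, 0.2], [-0.7, 0.6], [-0.3, 1.0], [-1.7, -1.5]]
```

```bash
cat >> f.py <<'E'
print("z0 fits")
for o in(D,C,[q for q in C if q[0]=="top"]):
    p,r=fit(o,[620,0,0.1]);print(p.round(3),np.abs(r).max(0).round(1));P=p if o is D else None
    if o is D: d=p
    else: c=p
c,_=fit(C,[620,0,.1])
for k,y in((1,-84),(2,0),(3,84)): print("tab",k,w(d,(35,y,76)).round(1),"front ejected pack",w(d,(-87,y,30)).round(1), "slot",w(c,(-35,(k-2)*66,6)).round(1))
print([ (x.round(1).tolist(),round(e,1)) for x,e in (tri(np.array(a),np.array(b)) for a,b in H)])
print("hinge",w(c,(37,0,22)))
for th in(1.5,1.6,1.7):
    loc=[[37-183.7*np.cos(th)+22*np.sin(th),y,22+183.7*np.sin(th)+22*np.cos(th)] for y in(-50,50)]
    print(th,w(c,loc).round(0).tolist(),proj("top",w(c,loc)).round(1).tolist(),proj("scene",w(c,loc)).round(1).tolist())
print(H)
E
python3 f.py|sed -n '/z0/,$p'
```

```text
z0 fits
[ 608.221 -192.955  -12.463] [1.4 3. ]
[598.792 211.86  -43.851] [1.9 3.6]
[5.97726e+02 2.11155e+02 1.25000e-01] [1.3 0.5]
tab 1 [[ 651.7 -272.9   76. ]] front ejected pack [[ 530.3 -285.4   30. ]] slot [[572.7 141.9   6. ]]
tab 2 [[ 643.  -189.4   76. ]] front ejected pack [[ 521.7 -201.9   30. ]] slot [[564.1 207.3   6. ]]
tab 3 [[ 634.4 -105.8   76. ]] front ejected pack [[ 513.1 -118.3   30. ]] slot [[555.5 272.7   6. ]]
[([655.2, 250.1, 180.3], np.float64(19.9)), ([683.8, 192.5, 230.9], np.float64(20.6))]
hinge [[635.47635144 216.68611471  22.        ]]
1.5 [[651.0, 168.0, 207.0], [638.0, 267.0, 207.0]] [[232.7, 192.9], [181.0, 200.4]] [[393.9, 195.0], [422.8, 180.1]]
1.6 [[669.0, 171.0, 205.0], [656.0, 270.0, 205.0]] [[231.9, 184.1], [180.4, 191.5]] [[399.0, 199.5], [427.9, 184.4]]
1.7 [[687.0, 173.0, 201.0], [674.0, 272.0, 201.0]] [[231.2, 175.7], [180.1, 183.0]] [[404.0, 204.6], [432.9, 189.2]]
[((180.2032520325203, 187.3577235772358), (400.0, 199.8181818181818)), ((232.2357723577236, 180.85365853658539), (432.0, 186.36363636363637))]
```

Call:
move_arm --series '[[[0.6, -0.233, 0], 0.126], [[0.6, -0.233, 0], 0.126], [[0.6, -0.233, 0], 0.126], [[0.6, -0.233, 0], 0.126], [[0.6, -0.233, 0], 0.126]]' --claw 0

```text
clock: 0.72
eef_pos: [406.7, -455.2, 230.8]
tool_rot: [-3.14, 0.001, 0.103]
force: [0.4, -1.0, 0.5]
width: -0.0
```

```bash
cat > go.py <<'E'
import sys
from h import *
d=np.array([608.2,-193,.1034]);c=np.array([598.5,211.6,.1285])
def to(fr,loc):
    s=read_state();Rm=R.from_euler("xyz",s["tool_rot"]).as_matrix()
    p={"d":d,"c":c}[fr];t=w(p,loc)[0];yaw=s["tool_rot"][2]
    print("world",t.round(1),"shift mm",(Rm.T@(t-s["eef_pos"])).round(1),"turn",round(yaw-p[2],3))
def st():
    s=read_state();e=s["eef_pos"];o=[]
    for p in(d,c):
        v=e[:2]-p[:2];a=p[2];o.append(np.round([np.cos(a)*v[0]+np.sin(a)*v[1],-np.sin(a)*v[0]+np.cos(a)*v[1],e[2]],1))
    print("t",round(s["clock"],1),"dock",o[0],"case",o[1],"rot",s["tool_rot"].round(3),"F",s["force"].round(1),"w",round(s["width"],1))
if __name__=="__main__":
    st()
    for a in sys.argv[1:]:
        f,*v=a.split(",");to(f,[float(x) for x in v])
E
python3 go.py d,62,-84,150
```

```text
t 0.7 dock [-227.5 -240.   230.8] case [-275.7 -636.7  230.8] rot [-3.14e+00  1.00e-03  1.03e-01] F [ 0.4 -1.   0.5] w -0.0
world [ 678.5 -270.2  150. ] shift mm [ 289.4 -156.    80.9] turn -0.001
```

Call:
move_arm --series '[[[0.289, -0.156, 0.02], 0], [[0.289, -0.156, 0.04], 0], [[0.289, -0.156, 0.06], 0], [[0.289, -0.156, 0.08], 0], [[0.289, -0.156, 0.08], 0]]'

```text
clock: 1.35
eef_pos: [656.3, -284.7, 160.3]
tool_rot: [-3.14, 0.001, 0.103]
force: [1.2, -1.3, 0.2]
width: 0.1
```

```bash
python3 go.py d,62,-84,76
python3 - <<'E'
from h import *
a=get_image("top");b=get_image("scene")
A=cv2.resize(a[180:320,330:490],None,fx=2.5,fy=2.5,interpolation=2);B=cv2.resize(b[230:370,180:340],None,fx=2.5,fy=2.5,interpolation=2)
cv2.imwrite("pics/m1.png",np.hstack([A,B]))
E
```

```text
t 1.4 dock [ 38.4 -96.2 160.3] case [  -6.3 -499.6  160.3] rot [-3.14e+00  1.00e-03  1.03e-01] F [ 1.2 -1.3  0.2] w 0.1
world [ 678.5 -270.2   76. ] shift mm [ 23.7 -12.   84.3] turn -0.001
```

View pics/m1.png

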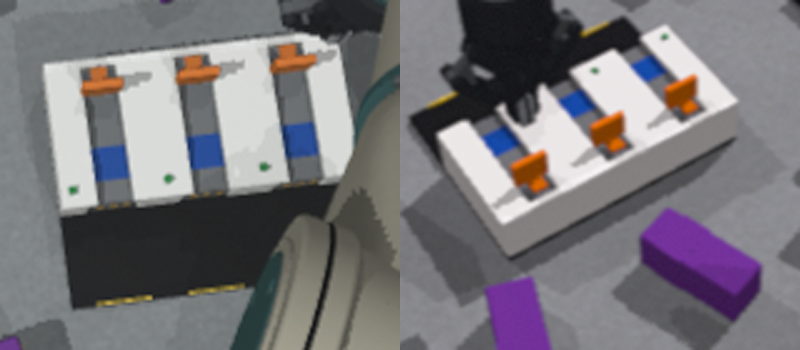

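Call:
move_arm --series '[[[0.026, -0.012, 0.03], 0], [[0.026, -0.012, 0.05], 0], [[0.026, -0.012, 0.07], 0], [[0.026, -0.012, 0.084], 0], [[0.026, -0.012, 0.084], 0]]'

```text
clock: 2.08
eef_pos: [682.7, -260.9, 71.9]
tool_rot: [-3.131, 0.003, 0.112]
force: [0.4, -0.4, 0.9]
width: 0.1
```

Call:
move_arm --series '[[[-0.01, 0, 0], 0], [[-0.02, 0, 0], 0], [[-0.03, 0, 0], 0], [[-0.04, 0, 0], 0], [[-0.05, 0, 0], 0]]'

```text
clock: 2.7
eef_pos: [634.1, -266.9, 73.0]
tool_rot: [-3.132, -0.001, 0.112]
force: [5.1, -1.2, -1.6]
width: -0.1
```

```bash
python3 go.py d,-28,-84,76
```

```text
t 2.7 dock [ 18.1 -76.1  73. ] case [ -26.  -479.1   73. ] rot [-3.132e+00 -1.000e-03  1.120e-01] F [ 5.1 -1.2 -1.6] w -0.1
world [ 589.  -279.4   76. ] shift mm [-46.2   7.4  -3.1] turn 0.009
```

Call:
move_arm --series '[[[-0.012, 0.002, 0], 0.009], [[-0.024, 0.004, -0.001], 0.009], [[-0.036, 0.006, -0.002], 0.009], [[-0.046, 0.006, -0.002], 0.009], [[-0.05, 0.006, -0.002], 0.009]]'

```text
clock: 3.32
eef_pos: [588.4, -275.6, 75.4]
tool_rot: [-3.131, -0.008, 0.105]
force: [13.5, 2.9, -8.4]
width: -0.4
```

Call:
move_arm --series '[[[-0.004, 0, 0], 0], [[-0.008, 0, 0], 0], [[-0.01, 0, 0], 0], [[-0.01, 0, 0], 0]]'

```text
clock: 3.82
eef_pos: [588.2, -275.1, 76.4]
tool_rot: [-3.134, -0.026, 0.108]
force: [21.1, 0.1, -14.4]
width: 0.0
```

```bash
python3 go.py d,62,-84,76
python3 - <<'E'
from h import *
a=get_image("top");b=get_image("scene")
A=cv2.resize(a[180:320,330:490],None,fx=2.5,fy=2.5,interpolation=2);B=cv2.resize(b[230:370,180:340],None,fx=2.5,fy=2.5,interpolation=2)
cv2.imwrite("pics/m2.png",np.hstack([A,B]))
E
```

```text
t 3.8 dock [-28.4 -79.6  76.4] case [ -72.6 -481.4   76.4] rot [-3.134 -0.026  0.108] F [ 21.1   0.1 -14.4] w 0.0
world [ 678.5 -270.2   76. ] shift mm [90.3  4.8  2.8] turn 0.004
```

View pics/m2.png

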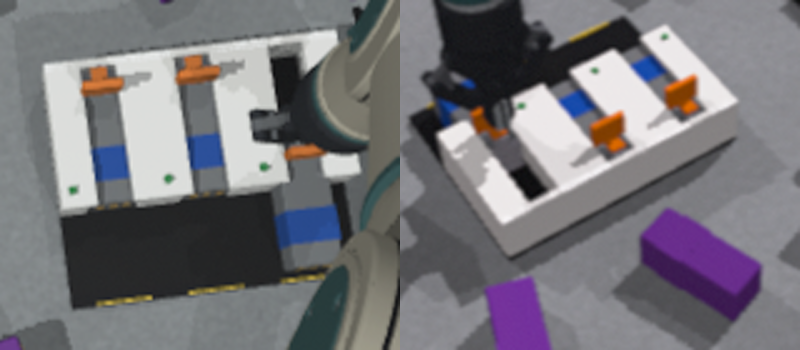

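Call:
move_arm --series '[[[0.035, 0, 0], 0], [[0.07, 0, 0], 0], [[0.1, 0, 0], 0], [[0.1, 0, -0.05], 0], [[0.1, 0, -0.08], 0]]'

```text
clock: 4.55
eef_pos: [684.7, -265.4, 160.3]
tool_rot: [-3.135, -0.024, 0.108]
force: [1.1, -0.1, 0.3]
width: 0.1
```

```bash
python3 go.py d,-90,-84,150
```

```text
t 4.5 dock [ 68.6 -79.9 160.3] case [  24.3 -484.1  160.3] rot [-3.135 -0.024  0.108] F [ 1.1 -0.1  0.3] w 0.1
world [ 527.4 -285.8  150. ] shift mm [-158.8    3.4    6.4] turn 0.005
```

Call:
move_arm --series '[[[-0.055, 0.003, 0], 0.005], [[-0.11, 0.003, 0], 0.005], [[-0.159, 0.003, 0], 0.005], [[-0.159, 0.003, 0.006], 0.005], [[-0.159, 0.003, 0.006], 0.005]]' --claw 1

```text
clock: 5.18
eef_pos: [526.7, -285.1, 150.4]
tool_rot: [-3.134, -0.024, 0.103]
force: [0.6, 0.3, -0.1]
width: 85.3
```

```bash
python3 go.py d,-90,-84,17
python3 - <<'E'
from h import *
a=get_image("top");b=get_image("scene")
A=cv2.resize(a[180:320,330:490],None,fx=2.5,fy=2.5,interpolation=2);B=cv2.resize(b[210:350,180:340],None,fx=2.5,fy=2.5,interpolation=2)
cv2.imwrite("pics/m3.png",np.hstack([A,B]))
E
```

```text
t 5.2 dock [-90.5 -83.2 150.4] case [-134.8 -483.5  150.4] rot [-3.134 -0.024  0.103] F [ 0.6  0.3 -0.1] w 85.3
world [ 527.4 -285.8   17. ] shift mm [ -2.6   1.8 133.3] turn -0.001
```

View pics/m3.png

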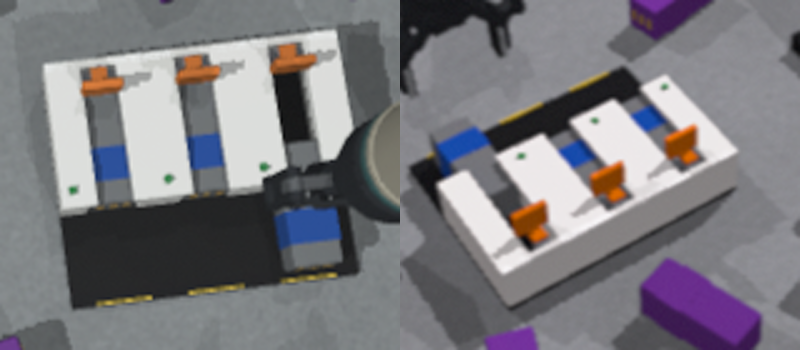

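Call:
move_arm --series '[[[-0.003, 0.001, 0.04], 0], [[-0.003, 0.001, 0.075], 0], [[-0.003, 0.001, 0.105], 0], [[-0.003, 0.001, 0.133], 0], [[-0.003, 0.001, 0.133], 0]]'

```text
clock: 5.9
eef_pos: [528.0, -283.4, 15.2]
tool_rot: [-3.131, -0.022, 0.106]
force: [0.4, 0.3, -0.2]
width: 85.3
```

Call:
move_arm --series '[[[0, 0, 0], 0], [[0, 0, 0], 0], [[0, 0, 0], 0], [[0, 0, 0], 0], [[0, 0, 0], 0]]' --claw 0

```text
clock: 6.52
eef_pos: [529.0, -284.1, 16.7]
tool_rot: [-3.133, -0.024, 0.106]
force: [-1.0, -0.0, 6.2]
width: 43.4
```

```bash
python3 go.py d,-135,-84,20
```

```text
t 6.5 dock [-88.2 -82.5  16.7] case [-132.4 -482.7   16.7] rot [-3.133 -0.024  0.106] F [-1.  -0.   6.2] w 43.4
world [ 482.6 -290.5   20. ] shift mm [-46.7   1.4  -4.4] turn 0.002
```

Call:
move_arm --series '[[[-0.015, 0.0005, -0.001], 0], [[-0.03, 0.001, -0.0015], 0], [[-0.045, 0.0014, -0.002], 0], [[-0.052, 0.0014, -0.002], 0], [[-0.052, 0.0014, -0.002], 0]]'

```text
clock: 7.15
eef_pos: [476.7, -291.3, 17.4]
tool_rot: [-3.133, -0.024, 0.105]
force: [-0.4, -0.4, -3.6]
width: 43.2
```

Call:
move_arm --series '[[[0, 0, -0.02], 0], [[0, 0, -0.05], 0], [[0, 0, -0.09], 0], [[0, 0, -0.13], 0], [[0, 0, -0.13], 0]]'

```text
clock: 7.78
eef_pos: [476.5, -293.8, 150.4]
tool_rot: [-3.137, -0.03, 0.105]
force: [0.6, -0.1, -4.5]
width: 43.3
```

```bash
python3 go.py c,-35,-66,150 c,-35,-66,25
python3 - <<'E'
from h import *
b=get_image("scene");a=get_image("top")
cv2.imwrite("pics/m4.png",np.hstack([b,a])[150:480])
cv2.imwrite("pics/m4.png",cv2.resize(np.hstack([a[150:400,150:500],b[120:370,130:480]]),None,fx=1.14,fy=1.14))
E
```

```text
t 7.8 dock [-141.4  -86.7  150.4] case [-185.8 -485.6  150.4] rot [-3.137 -0.03   0.105] F [ 0.6 -0.1 -4.5] w 43.3
world [572.2 141.7 150. ] shift mm [ 141.  -422.9    6.5] turn -0.023
world [572.2 141.7  25. ] shift mm [ 137.3 -422.4  131.4] turn -0.023
```

View pics/m4.png

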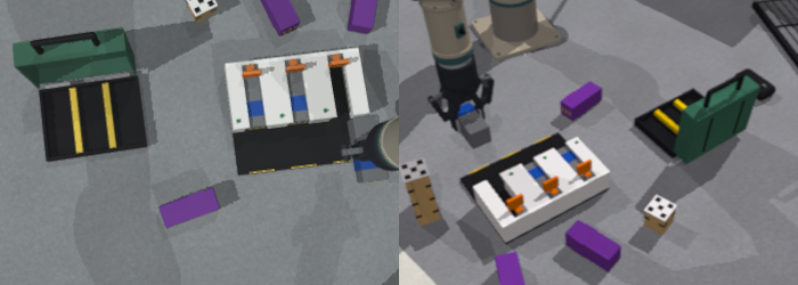

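Call:
move_arm --series '[[[0.02, -0.05, 0], 0], [[0.043, -0.107, 0], 0], [[0.066, -0.164, 0], 0], [[0.088, -0.22, 0], 0], [[0.106, -0.264, 0.001], 0]]'

```text
clock: 8.5
eef_pos: [550.8, -15.1, 149.0]
tool_rot: [-3.131, -0.021, 0.108]
force: [1.0, -0.2, -3.8]
width: 43.4
```

Call:
move_arm --series '[[[0.022, -0.053, 0.02], 0], [[0.022, -0.053, 0.06], 0], [[0.022, -0.053, 0.1], 0], [[0.022, -0.053, 0.13], 0], [[0.022, -0.053, 0.13], 0]]'

```text
clock: 9.12
eef_pos: [566.0, 41.6, 16.3]
tool_rot: [-3.131, -0.012, 0.109]
force: [-0.4, 0.2, -3.9]
width: 43.1
```

```bash
python3 go.py
python3 - <<'E'
from h import *
print([ray("top",p,40).round() for p in((291,330),(340,316),(343,332),(297,349))])
E
```

```text
t 9.1 dock [-17.7 237.7  16.3] case [ -54.  -164.4   16.3] rot [-3.131 -0.012  0.109] F [-0.4  0.2 -3.9] w 43.1
[array([389.,  70.,  40.]), array([418., -36.,  40.]), array([383., -42.,  40.]), array([349.,  57.,  40.])]
```

Call:
move_arm --series '[[[0, 0, 0.003], 0], [[0, 0, 0.006], 0], [[0, 0, 0.008], 0], [[0, 0, 0.008], 0]]'

```text
clock: 9.62
eef_pos: [566.6, 41.8, 9.2]
tool_rot: [-3.131, -0.014, 0.109]
force: [-1.3, -0.2, 1.2]
width: 43.2
```

Call:
move_arm --series '[[[0, 0, 0], 0], [[0, 0, 0], 0], [[0, 0, -0.003], 0], [[0, 0, -0.009], 0], [[0, 0, -0.009], 0]]' --claw 0.75

```text
clock: 10.25
eef_pos: [567.0, 41.7, 18.9]
tool_rot: [-3.131, -0.015, 0.108]
force: [0.1, -0.1, 0.0]
width: 64.1
```

```bash
python3 go.py
```

```text
t 10.2 dock [-16.7 237.7  18.9] case [ -53.  -164.5   18.9] rot [-3.131 -0.015  0.108] F [ 0.1 -0.1  0. ] w 64.1
```

Call:
move_arm --series '[[[0, 0, 0], 0], [[0, 0, 0], 0], [[0, 0, 0], 0], [[0, 0, 0], 0], [[0, 0, 0], 0]]' --claw 0

```text
clock: 10.88
eef_pos: [567.2, 41.8, 19.3]
tool_rot: [-3.131, -0.015, 0.109]
force: [-0.8, 0.6, 5.9]
width: 43.2
```

Call:
move_arm --series '[[[0, 0, -0.02], 0], [[0, 0, -0.05], 0], [[0.01, -0.03, -0.08], -0.02], [[0.02, -0.07, -0.08], -0.02], [[0.02, -0.095, -0.08], -0.02]]'

```text
clock: 11.5
eef_pos: [575.6, 140.2, 100.4]
tool_rot: [-3.13, -0.016, 0.131]
force: [-0.4, -0.3, -4.1]
width: 42.9
```

```bash
python3 go.py c,-35,-66,60 c,-35,-66,25
```

```text
t 11.5 dock [  2.  334.8 100.4] case [-31.8 -67.9 100.4] rot [-3.13  -0.016  0.131] F [-0.4 -0.3 -4.1] w 42.9
world [572.2 141.7  60. ] shift mm [-3.8 -1.5 40.4] turn 0.002
world [572.2 141.7  25. ] shift mm [-4.4 -1.  75.4] turn 0.002
```

Call:
move_arm --series '[[[-0.004, -0.001, 0.02], 0], [[-0.004, -0.001, 0.04], 0], [[-0.004, -0.001, 0.048], 0], [[-0.004, -0.001, 0.048], 0]]'

```text
clock: 12.0
eef_pos: [571.6, 140.9, 51.6]
tool_rot: [-3.13, -0.014, 0.13]
force: [-1.0, 0.5, -3.2]
width: 42.5
```

```bash
python3 go.py c,-35,-66,25
python3 - <<'E'
from h import *
b=get_image("scene");a=get_image("top")
A=cv2.resize(a[165:305,155:295],None,fx=2.85,fy=2.85,interpolation=2);B=cv2.resize(b[150:290,320:460],None,fx=2.85,fy=2.85,interpolation=2)
cv2.imwrite("pics/m5.png",np.hstack([A,B]))
E
```

```text
t 12.0 dock [ -1.9 335.9  51.6] case [-35.7 -66.6  51.6] rot [-3.13  -0.014  0.13 ] F [-1.   0.5 -3.2] w 42.5
world [572.2 141.7  25. ] shift mm [ 0.3 -0.3 26.6] turn 0.002
```

View pics/m5.png

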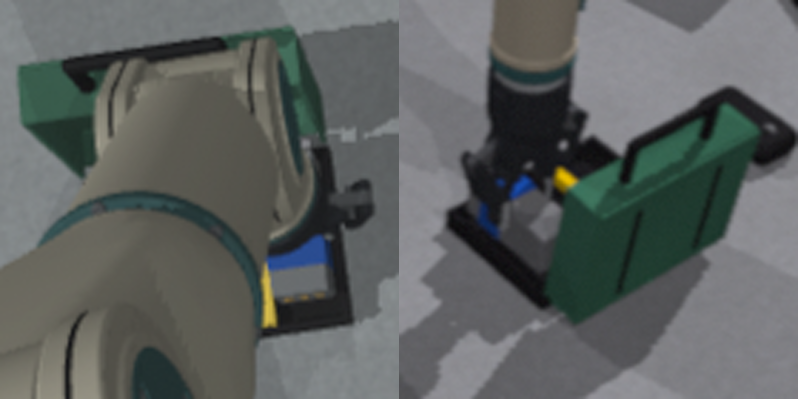

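Call:
move_arm --series '[[[0, 0, 0.01], 0], [[0, 0, 0.019], 0], [[0, 0, 0.024], 0], [[0, 0, 0.027], 0], [[0, 0, 0.027], 0]]'

```text
clock: 12.72
eef_pos: [573.1, 141.5, 25.7]
tool_rot: [-3.13, -0.017, 0.13]
force: [-0.2, -0.2, -3.1]
width: 42.8
```

```bash
python3 go.py c,-35,-66,25
```

```text
t 12.7 dock [ -0.4 336.3  25.7] case [-34.2 -66.3  25.7] rot [-3.13  -0.017  0.13 ] F [-0.2 -0.2 -3.1] w 42.8
world [572.2 141.7  25. ] shift mm [-0.8 -0.3  0.7] turn 0.002
```

Call:
move_arm --series '[[[0, 0, 0.001], 0], [[0, 0, 0.002], 0], [[0, 0, 0.002], 0]]'

```text
clock: 13.1
eef_pos: [573.3, 141.6, 25.3]
tool_rot: [-3.13, -0.018, 0.13]
force: [-3.3, 0.5, 9.6]
width: 42.9
```

Call:
move_arm --series '[[[0, 0, 0], 0], [[0, 0, 0], 0], [[0, 0, 0], 0], [[0, 0, -0.03], 0], [[0, 0, -0.08], 0]]' --claw 0.65

```text
clock: 13.72
eef_pos: [570.7, 140.2, 104.4]
tool_rot: [-3.13, -0.013, 0.13]
force: [0.9, -0.4, 0.9]
width: 55.8
```

```bash
python3 go.py d,62,0,160
```

```text
t 13.7 dock [ -2.9 335.2 104.4] case [-36.7 -67.3 104.4] rot [-3.13  -0.013  0.13 ] F [ 0.9 -0.4  0.9] w 55.8
world [ 669.9 -186.6  160. ] shift mm [ 56.7 336.2 -58.6] turn 0.027
```

Call:
move_arm --series '[[[0, 0.03, -0.055], 0.027], [[0.01, 0.08, -0.055], 0.027], [[0.02, 0.14, -0.057], 0.027], [[0.035, 0.2, -0.057], 0.027], [[0.045, 0.26, -0.058], 0.027]]' --claw 0

```text
clock: 14.35
eef_pos: [649.1, -114.2, 160.0]
tool_rot: [-3.13, -0.014, 0.104]
force: [0.9, -0.5, 0.3]
width: -0.1
```

Call:
move_arm --series '[[[0.008, 0.04, 0], 0], [[0.013, 0.076, 0], 0], [[0.013, 0.076, 0], 0], [[0.013, 0.076, 0], 0]]'

```text
clock: 14.85
eef_pos: [669.7, -187.4, 158.7]
tool_rot: [-3.128, -0.013, 0.104]
force: [0.7, -0.2, -0.1]
width: 0.0
```

```bash
python3 go.py d,62,0,76
python3 - <<'E'
from h import *
b=get_image("scene");a=get_image("top")
A=cv2.resize(a[165:305,155:295],None,fx=2.85,fy=2.85,interpolation=2);B=cv2.resize(b[150:350,180:460],None,fx=1.42,fy=1.42,interpolation=2)
cv2.imwrite("pics/m6.png",np.hstack([A,cv2.copyMakeBorder(B,0,399-B.shape[0],0,0,0)]))
E
```

```text
t 14.8 dock [ 61.7  -0.8 158.7] case [  19.4 -404.8  158.7] rot [-3.128 -0.013  0.104] F [ 0.7 -0.2 -0.1] w 0.0
world [ 669.9 -186.6   76. ] shift mm [-0.8  0.3 82.7] turn 0.001
```

View pics/m6.png

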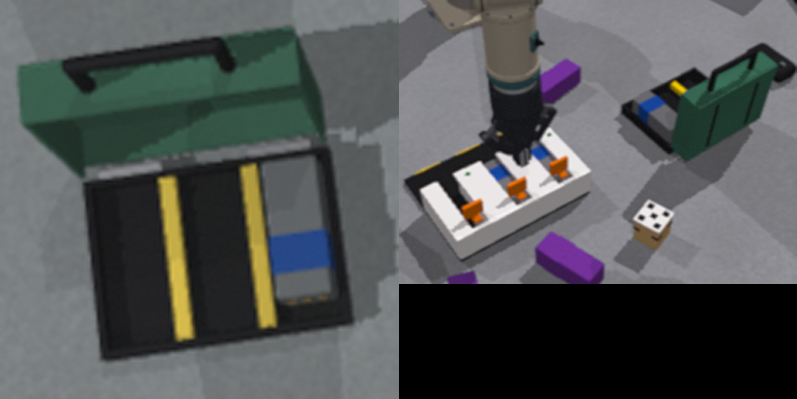

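Call:
move_arm --series '[[[0.002, 0, 0.03], 0], [[0.002, 0, 0.06], 0], [[0.002, 0, 0.082], 0], [[0.002, 0, 0.082], 0], [[0.002, 0, 0.082], 0]]'

```text
clock: 15.58
eef_pos: [673.7, -184.2, 78.2]
tool_rot: [-3.129, -0.015, 0.107]
force: [0.2, -0.7, 0.9]
width: 0.1
```

Call:
move_arm --series '[[[-0.015, 0, 0], 0], [[-0.03, 0, 0], 0], [[-0.045, 0, 0], 0], [[-0.055, 0, 0], 0], [[-0.055, 0, 0], 0]]'

```text
clock: 16.2
eef_pos: [620.6, -189.9, 79.3]
tool_rot: [-3.129, -0.019, 0.107]
force: [3.2, 1.7, 0.7]
width: 0.3
```

```bash
python3 go.py d,-28,0,76
```

```text
t 16.2 dock [12.6  1.8 79.3] case [ -29.6 -401.    79.3] rot [-3.129 -0.019  0.107] F [3.2 1.7 0.7] w 0.3
world [ 580.3 -195.9   76. ] shift mm [-40.7   1.7   2.5] turn 0.004
```

Push home with a small overtravel, then let it come back within the next call.

Call:
move_arm --series '[[[-0.015, 0.001, 0.001], 0.004], [[-0.03, 0.002, 0.002], 0.004], [[-0.042, 0.002, 0.002], 0.004], [[-0.047, 0.002, 0.002], 0.004], [[-0.047, 0.002, 0.002], 0.004]]'

```text
clock: 16.82
eef_pos: [580.1, -195.6, 78.4]
tool_rot: [-3.131, -0.03, 0.105]
force: [10.6, 3.0, -0.6]
width: 0.0
```

```bash
python3 go.py d,-28,0,76
```

```text
t 16.8 dock [-28.2   0.3  78.4] case [ -70.4 -401.5   78.4] rot [-3.131 -0.03   0.105] F [10.6  3.  -0.6] w 0.0
world [ 580.3 -195.9   76. ] shift mm [0.1 0.3 2.4] turn 0.001
```

Call:
move_arm --series '[[[-0.008, 0, 0], 0], [[-0.008, 0, 0], 0], [[0.03, 0, 0], 0], [[0.065, 0, 0], 0], [[0.1, 0, 0], 0]]'

```text
clock: 17.45
eef_pos: [679.9, -185.5, 81.6]
tool_rot: [-3.131, -0.028, 0.105]
force: [0.1, -0.1, 0.2]
width: -0.0
```

Call:
move_arm --series '[[[0.01, 0, -0.04], 0], [[0.005, 0, -0.075], 0], [[-0.045, 0, -0.075], 0], [[-0.1, 0, -0.075], 0], [[-0.155, 0, -0.075], 0]]' --claw 1

```text
clock: 18.08
eef_pos: [521.4, -203.2, 152.5]
tool_rot: [-3.132, -0.026, 0.105]
force: [-0.3, 0.1, -0.2]
width: 84.9
```

```bash
python3 go.py d,-90,0,26
python3 - <<'E'
from h import *
a=get_image("top");b=get_image("scene")
A=cv2.resize(a[180:320,330:490],None,fx=2.5,fy=2.5,interpolation=2);B=cv2.resize(b[210:350,180:340],None,fx=2.5,fy=2.5,interpolation=2)
cv2.imwrite("pics/m7.png",np.hstack([A,B]))
E
```

```text
t 18.1 dock [-87.4  -1.2 152.5] case [-129.6 -401.5  152.5] rot [-3.132 -0.026  0.105] F [-0.3  0.1 -0.2] w 84.9
world [ 518.7 -202.3   26. ] shift mm [ -6.    0.  126.4] turn 0.002
```

View pics/m7.png

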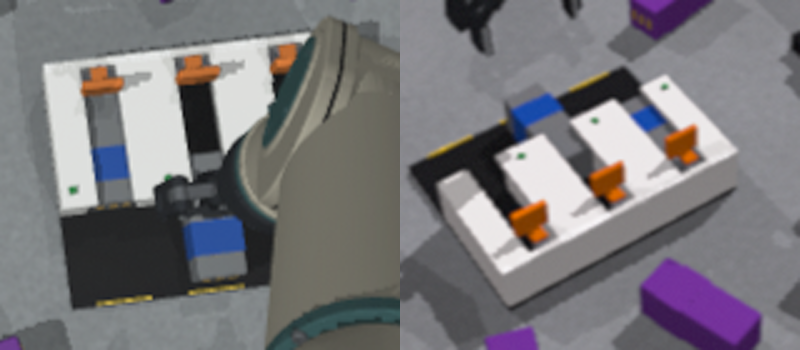

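Pack 2 is fully out and straight (blue band at about (215,237) in the left crop). Descend and grip, higher this time (TCP z 26).

Call:
move_arm --series '[[[-0.005, 0, 0.04], 0], [[-0.005, 0, 0.08], 0], [[-0.006, 0, 0.11], 0], [[-0.006, 0, 0.127], 0], [[-0.006, 0, 0.127], 0]]'

```text
clock: 18.8
eef_pos: [510.1, -202.6, 23.8]
tool_rot: [-3.128, -0.015, 0.1]
force: [0.8, -0.9, 0.4]
width: 85.4
```

Call:
move_arm --series '[[[0, 0, 0], 0], [[0, 0, 0], 0], [[0, 0, 0], 0], [[0, 0, 0], 0], [[0, 0, 0], 0]]' --claw 0

```text
clock: 19.42
eef_pos: [510.9, -203.0, 25.1]
tool_rot: [-3.129, -0.017, 0.1]
force: [-0.3, 0.8, 5.2]
width: 42.9
```

```bash
python3 go.py d,-140,0,27
```

```text
t 19.4 dock [-97.8   0.1  25.1] case [-140.  -399.9   25.1] rot [-3.129 -0.017  0.1  ] F [-0.3  0.8  5.2] w 42.9
world [ 468.9 -207.5   27. ] shift mm [-42.2   0.2  -2.6] turn -0.004
```

Call:
move_arm --series '[[[-0.015, 0, -0.001], 0], [[-0.03, 0, -0.001], 0], [[-0.044, 0, -0.0015], 0], [[-0.05, 0, -0.0015], 0], [[-0.05, 0, -0.0015], 0]]'

```text
clock: 20.05
eef_pos: [460.7, -208.2, 25.7]
tool_rot: [-3.129, -0.016, 0.099]
force: [-0.9, -0.5, -3.6]
width: 42.9
```

Call:
move_arm --series '[[[0, 0, -0.02], 0], [[0, 0, -0.05], 0], [[0, 0, -0.09], 0], [[0, 0, -0.12], 0], [[0, 0, -0.12], 0]]'

```text
clock: 20.68
eef_pos: [461.1, -210.5, 147.7]
tool_rot: [-3.132, -0.022, 0.1]
force: [0.0, -0.7, -3.9]
width: 43.2
```

```bash
python3 go.py c,-46,0,100
```

```text
t 20.7 dock [-148.2   -2.2  147.7] case [-190.4 -401.   147.7] rot [-3.132 -0.022  0.1  ] F [ 0.  -0.7 -3.9] w 43.2
world [552.9 205.7 100. ] shift mm [ 131.8 -404.5   54.5] turn -0.029
```

Call:
move_arm --series '[[[0.018, -0.055, 0], 0], [[0.036, -0.113, 0], -0.01], [[0.055, -0.17, 0], -0.02], [[0.074, -0.228, 0], -0.029], [[0.09, -0.28, 0], -0.029]]'

```text
clock: 21.3
eef_pos: [522.3, 79.8, 150.8]
tool_rot: [-3.132, -0.02, 0.13]
force: [0.7, -0.7, -2.4]
width: 43.2
```

Call:
move_arm --series '[[[0.018, -0.055, 0], 0], [[0.038, -0.11, 0.015], 0], [[0.042, -0.124, 0.03], 0], [[0.042, -0.124, 0.05], 0], [[0.042, -0.124, 0.055], 0]]'

```text
clock: 21.92
eef_pos: [546.9, 207.7, 94.9]
tool_rot: [-3.134, -0.015, 0.13]
force: [0.2, 0.8, -2.5]
width: 42.9
```

```bash
python3 go.py c,-46,0,52 c,-46,0,28
```

```text
t 21.9 dock [-19.6 404.9  94.9] case [-51.7   2.8  94.9] rot [-3.134 -0.015  0.13 ] F [ 0.2  0.8 -2.5] w 42.9
world [552.9 205.7  52. ] shift mm [ 5.   3.1 43. ] turn 0.002
world [552.9 205.7  28. ] shift mm [ 4.7  3.3 67. ] turn 0.002
```

Call:
move_arm --series '[[[0.005, 0.003, 0], 0], [[0.005, 0.003, 0.015], 0], [[0.005, 0.003, 0.03], 0], [[0.005, 0.003, 0.04], 0], [[0.005, 0.003, 0.04], 0]]'

```text
clock: 22.55
eef_pos: [552.0, 205.5, 53.9]
tool_rot: [-3.134, -0.013, 0.13]
force: [0.2, 0.1, -2.5]
width: 43.0
```

```bash
python3 go.py c,-46,0,27
```

```text
t 22.6 dock [-14.8 402.2  53.9] case [-46.9  -0.1  53.9] rot [-3.134 -0.013  0.13 ] F [ 0.2  0.1 -2.5] w 43.0
world [552.9 205.7  27. ] shift mm [ 0.6  0.1 26.9] turn 0.002
```

Call:
move_arm --series '[[[0.001, 0, 0.01], 0], [[0.001, 0, 0.019], 0], [[0.001, 0, 0.025], 0], [[0.001, 0, 0.029], 0], [[0.001, 0, 0.029], 0]]'

```text
clock: 23.18
eef_pos: [553.1, 205.8, 24.6]
tool_rot: [-3.135, -0.012, 0.13]
force: [0.1, -0.7, -3.5]
width: 43.2
```

Call:
move_arm --series '[[[0, 0, 0.001], 0], [[0, 0, 0.002], 0], [[0, 0, 0.002], 0]]'

```text
clock: 23.55
eef_pos: [553.3, 205.9, 23.2]
tool_rot: [-3.134, -0.013, 0.13]
force: [-2.0, 0.5, 2.6]
width: 42.8
```

```bash
python3 go.py
```

```text
t 23.6 dock [-13.4 402.4  23.2] case [-45.6   0.2  23.2] rot [-3.134 -0.013  0.13 ] F [-2.   0.5  2.6] w 42.8
```

Touched down at the expected height. Release and leave for bay 3.

Call:
move_arm --series '[[[0, 0, 0], 0], [[0, 0, 0], 0], [[0, 0, 0], 0], [[0, 0, -0.04], 0], [[0, 0, -0.09], 0]]' --claw 0.63

```text
clock: 24.18
eef_pos: [551.4, 204.8, 113.1]
tool_rot: [-3.135, -0.01, 0.13]
force: [0.6, -0.1, 0.4]
width: 54.0
```

```bash
python3 go.py d,62,84,160
```

```text
t 24.2 dock [-15.5 401.5 113.1] case [-47.6  -0.7 113.1] rot [-3.135 -0.01   0.13 ] F [ 0.6 -0.1  0.4] w 54.0
world [ 661.2 -103.   160. ] shift mm [ 69.4 319.2 -48.2] turn 0.027
```

Call:
move_arm --series '[[[0, 0.03, -0.047], 0.01], [[0.01, 0.085, -0.047], 0.02], [[0.02, 0.14, -0.047], 0.027], [[0.035, 0.2, -0.048], 0.027], [[0.045, 0.258, -0.048], 0.027]]' --claw 0

```text
clock: 24.8
eef_pos: [629.9, -47.4, 160.1]
tool_rot: [-3.135, -0.011, 0.103]
force: [1.3, 0.3, 0.6]
width: 0.0
```

Call:
move_arm --series '[[[0.013, 0.04, 0], 0], [[0.022, 0.06, 0], 0], [[0.022, 0.06, 0], 0], [[0.022, 0.06, 0], 0]]'

```text
clock: 25.3
eef_pos: [657.4, -102.9, 159.6]
tool_rot: [-3.133, -0.01, 0.105]
force: [-0.8, -0.1, 0.4]
width: -0.1
```

```bash
python3 go.py d,62,84,78;  python3 - <<'E'
from h import *
b=get_image("scene");a=get_image("top")
A=cv2.resize(a[165:305,155:295],None,fx=2.85,fy=2.85,interpolation=2);B=cv2.resize(b[150:350,180:460],None,fx=1.42,fy=1.42,interpolation=2)
cv2.imwrite("pics/m8.png",np.hstack([A,cv2.copyMakeBorder(B,0,399-B.shape[0],0,0,0)]))
E
```

```text
t 25.3 dock [ 58.3  84.5 159.6] case [  18.1 -319.5  159.6] rot [-3.133 -0.01   0.105] F [-0.8 -0.1  0.4] w -0.1
world [ 661.2 -103.    78. ] shift mm [ 2.9  1.2 81.7] turn 0.001
```

View pics/m8.png

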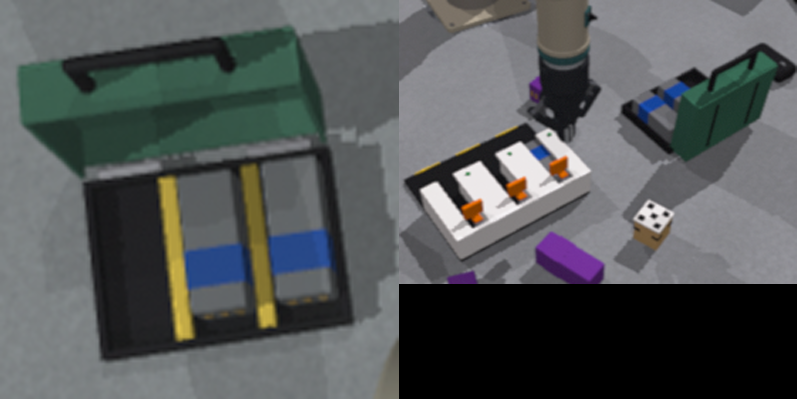

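Both packs lie flat in compartments 1 and 2; pack 3 is still in its bay (12 pictures so far). Push bay 3.

Call:
move_arm --series '[[[0.005, 0.001, 0.03], 0], [[0.005, 0.001, 0.06], 0], [[0.005, 0.001, 0.081], 0], [[0.005, 0.001, 0.081], 0], [[0.005, 0.001, 0.081], 0]]'

```text
clock: 26.02
eef_pos: [664.2, -102.2, 79.9]
tool_rot: [-3.134, -0.012, 0.106]
force: [-0.0, 0.5, 0.1]
width: -0.3
```

Call:
move_arm --series '[[[-0.015, 0, 0], 0], [[-0.03, 0, 0], 0], [[-0.045, 0, 0], 0], [[-0.055, 0, 0], 0], [[-0.055, 0, 0], 0]]'

```text
clock: 26.65
eef_pos: [610.9, -108.1, 81.0]
tool_rot: [-3.135, -0.016, 0.106]
force: [3.3, 0.4, 1.6]
width: 0.3
```

```bash
python3 go.py d,-28,84,77
```

```text
t 26.6 dock [11.5 84.2 81. ] case [ -28.6 -318.7   81. ] rot [-3.135 -0.016  0.106] F [3.3 0.4 1.6] w 0.3
world [ 571.7 -112.3   77. ] shift mm [-39.5   0.1   3.3] turn 0.003
```

Call:
move_arm --series '[[[-0.015, 0, 0.001], 0.003], [[-0.03, 0, 0.002], 0.003], [[-0.041, 0, 0.002], 0.003], [[-0.046, 0, 0.002], 0.003], [[-0.046, 0, 0.002], 0.003]]'

```text
clock: 27.28
eef_pos: [571.3, -112.7, 80.3]
tool_rot: [-3.137, -0.027, 0.104]
force: [9.4, 0.7, 1.7]
width: 0.2
```

Call:
move_arm --series '[[[-0.008, 0, 0], 0], [[-0.008, 0, 0], 0], [[0.03, 0, 0], 0], [[0.065, 0, 0], 0], [[0.1, 0, 0], 0]]'

```text
clock: 27.9
eef_pos: [670.9, -102.6, 83.1]
tool_rot: [-3.137, -0.025, 0.104]
force: [0.0, 0.2, 0.0]
width: -0.1
```

Call:
move_arm --series '[[[0.01, 0, -0.04], 0], [[0.005, 0, -0.075], 0], [[-0.045, 0, -0.075], 0], [[-0.1, 0, -0.075], 0], [[-0.155, 0, -0.075], 0]]' --claw 1

```text
clock: 28.52
eef_pos: [512.4, -119.6, 154.3]
tool_rot: [-3.137, -0.023, 0.104]
force: [-0.3, -1.2, 0.5]
width: 85.2
```

```bash
python3 go.py d,-88,84,28
python3 - <<'E'
from h import *
a=get_image("top");b=get_image("scene")
A=cv2.resize(a[180:320,330:490],None,fx=2.5,fy=2.5,interpolation=2);B=cv2.resize(b[210:350,180:340],None,fx=2.5,fy=2.5,interpolation=2)
cv2.imwrite("pics/m9.png",np.hstack([A,B]))
E
```

```text
t 28.5 dock [-87.7  82.9 154.3] case [-127.8 -317.4  154.3] rot [-3.137 -0.023  0.104] F [-0.3 -1.2  0.5] w 85.2
world [ 512.  -118.5   28. ] shift mm [ -3.3  -0.5 126.2] turn 0.0
```

View pics/m9.png

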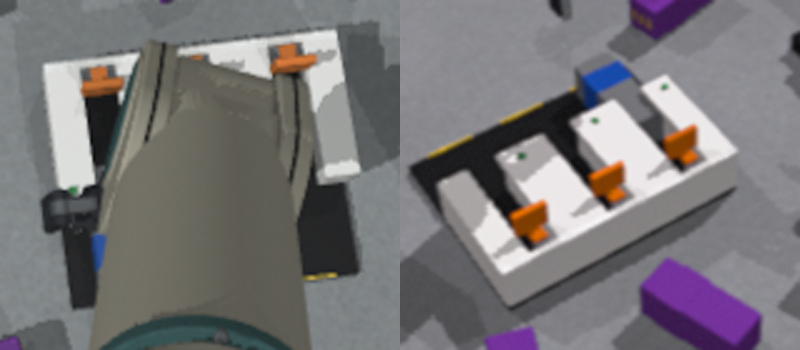

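Call:
move_arm --series '[[[0, 0, 0.04], 0], [[0, 0, 0.08], 0], [[0, 0, 0.11], 0], [[0, 0, 0.126], 0], [[0, 0, 0.126], 0]]'

```text
clock: 29.25
eef_pos: [506.4, -119.1, 26.7]
tool_rot: [-3.134, -0.011, 0.1]
force: [0.1, -0.0, 0.5]
width: 85.5
```

Call:
move_arm --series '[[[0, 0, 0], 0], [[0, 0, 0], 0], [[0, 0, 0], 0], [[0, 0, 0], 0], [[0, 0, 0], 0]]' --claw 0

```text
clock: 29.88
eef_pos: [507.2, -119.1, 27.9]
tool_rot: [-3.135, -0.013, 0.1]
force: [-0.2, 0.5, 4.9]
width: 43.0
```

```bash
python3 go.py d,-140,84,28
```

```text
t 29.9 dock [-92.8  83.9  27.9] case [-132.9 -316.3   27.9] rot [-3.135 -0.013  0.1  ] F [-0.2  0.5  4.9] w 43.0
world [ 460.3 -123.9   28. ] shift mm [-47.1   0.1  -0.7] turn -0.003
```

Call:
move_arm --series '[[[-0.015, 0, -0.0005], 0], [[-0.03, 0, -0.001], 0], [[-0.044, 0, -0.0015], 0], [[-0.052, 0, -0.0015], 0], [[-0.052, 0, -0.0015], 0]]'

```text
clock: 30.5
eef_pos: [454.6, -124.5, 28.7]
tool_rot: [-3.134, -0.012, 0.099]
force: [-0.2, 0.2, -2.8]
width: 42.8
```

Call:
move_arm --series '[[[0, 0, -0.02], 0], [[0, 0, -0.05], 0], [[0, 0, -0.09], 0], [[0, 0, -0.12], 0], [[0, 0, -0.12], 0]]'

```text
clock: 31.12
eef_pos: [455.5, -125.9, 150.6]
tool_rot: [-3.136, -0.018, 0.1]
force: [0.6, -0.1, -4.0]
width: 42.7
```

```bash
python3 go.py c,-42,66,150
```

```text
t 31.1 dock [-144.9   82.5  150.6] case [-185.  -316.3  150.6] rot [-3.136 -0.018  0.1  ] F [ 0.6 -0.1 -4. ] w 42.7
world [548.4 271.7 150. ] shift mm [ 132.  -386.3    5. ] turn -0.029
```

Call:
move_arm --series '[[[0.018, -0.055, 0], 0], [[0.038, -0.113, 0], -0.01], [[0.058, -0.17, 0], -0.02], [[0.078, -0.228, 0], -0.029], [[0.095, -0.28, 0], -0.029]]'

```text
clock: 31.75
eef_pos: [521.8, 164.9, 152.1]
tool_rot: [-3.137, -0.016, 0.13]
force: [0.2, -1.3, -2.2]
width: 43.2
```

Call:
move_arm --series '[[[0.018, -0.055, 0], 0], [[0.034, -0.103, 0.01], 0], [[0.034, -0.103, 0.03], 0], [[0.034, -0.103, 0.05], 0], [[0.034, -0.103, 0.055], 0]]'

```text
clock: 32.38
eef_pos: [541.2, 271.2, 95.1]
tool_rot: [-3.139, -0.012, 0.131]
force: [0.2, -0.7, -2.5]
width: 42.9
```

```bash
python3 go.py c,-42,66,54
```

```text
t 32.4 dock [-18.8 468.7  95.1] case [-49.2  66.5  95.1] rot [-3.139 -0.012  0.131] F [ 0.2 -0.7 -2.5] w 42.9
world [548.4 271.7  54. ] shift mm [ 6.7  0.6 41.2] turn 0.002
```

Call:
move_arm --series '[[[0.007, 0.001, 0], 0.002], [[0.007, 0.001, 0.015], 0.002], [[0.007, 0.001, 0.03], 0.002], [[0.007, 0.001, 0.04], 0.002], [[0.007, 0.001, 0.04], 0.002]]'

```text
clock: 33.0
eef_pos: [547.9, 271.0, 54.0]
tool_rot: [-3.139, -0.01, 0.129]
force: [0.2, 0.2, -3.3]
width: 42.8
```

```bash
python3 go.py c,-42,66,26
```

```text
t 33.0 dock [-12.1 467.7  54. ] case [-42.6  65.4  54. ] rot [-3.139 -0.01   0.129] F [ 0.2  0.2 -3.3] w 42.8
world [548.4 271.7  26. ] shift mm [ 0.3 -0.6 28. ] turn 0.0
```

Call:
move_arm --series '[[[0.0, -0.001, 0.01], 0], [[0.0, -0.001, 0.019], 0], [[0.0, -0.001, 0.024], 0], [[0.0, -0.001, 0.0275], 0], [[0.0, -0.001, 0.0275], 0]]'

```text
clock: 33.62
eef_pos: [548.1, 272.1, 26.6]
tool_rot: [-3.139, -0.01, 0.129]
force: [0.1, -0.1, -2.9]
width: 42.9
```

Call:
move_arm --series '[[[0, 0, 0.001], 0], [[0, 0, 0.002], 0], [[0, 0, 0.002], 0]]'

```text
clock: 34.0
eef_pos: [548.3, 272.1, 26.0]
tool_rot: [-3.139, -0.01, 0.129]
force: [-3.9, -1.4, 8.4]
width: 42.9
```

```bash
python3 go.py
```

```text
t 34.0 dock [-11.6 468.8  26. ] case [-42.   66.5  26. ] rot [-3.139 -0.01   0.129] F [-3.9 -1.4  8.4] w 42.9
```

Call:
move_arm --series '[[[0, 0, 0], 0], [[0, 0, 0], 0], [[0, 0, 0], 0], [[0, 0, -0.04], 0], [[0, 0, -0.09], 0]]' --claw 0.63

```text
clock: 34.62
eef_pos: [546.5, 271.3, 115.7]
tool_rot: [-3.14, -0.008, 0.129]
force: [0.6, -0.1, -0.4]
width: 53.8
```

Call:
move_arm --series '[[[0, 0.02, -0.05], 0], [[0, 0.05, -0.09], 0], [[0, 0.066, -0.14], 0], [[0, 0.066, -0.155], 0], [[0, 0.066, -0.155], 0]]' --claw 0

```text
clock: 35.25
eef_pos: [554.1, 206.2, 271.2]
tool_rot: [-3.139, -0.009, 0.129]
force: [-1.1, 0.1, 0.0]
width: -0.1
```

```bash
python3 go.py c,106,0,265 c,106,0,192
python3 - <<'E'
from h import *
b=get_image("scene");a=get_image("top")
A=cv2.resize(a[165:305,155:295],None,fx=2.85,fy=2.85,interpolation=2);B=cv2.resize(b[130:270,320:460],None,fx=2.85,fy=2.85,interpolation=2)
cv2.imwrite("pics/m10.png",np.hstack([A,B]))
E
```

```text
t 35.2 dock [-12.6 402.7 271.2] case [-44.8   0.4 271.2] rot [-3.139 -0.009  0.129] F [-1.1  0.1  0. ] w -0.1
world [703.6 225.2 265. ] shift mm [150.7   0.5   7.6] turn 0.001
world [703.6 225.2 192. ] shift mm [150.    0.7  80.6] turn 0.001
```

View pics/m10.png

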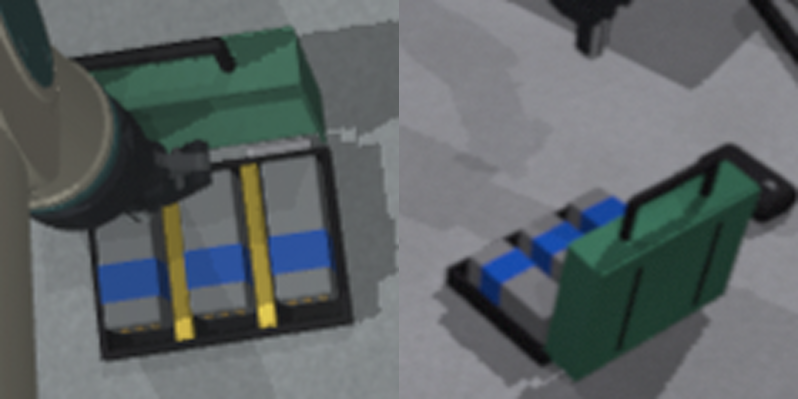

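Call:
move_arm --series '[[[0.06, 0, 0], 0], [[0.115, 0, 0], 0], [[0.151, 0, 0], 0], [[0.151, 0, 0], 0], [[0.151, 0, 0], 0]]'

```text
clock: 35.98
eef_pos: [700.8, 226.2, 267.5]
tool_rot: [-3.14, -0.001, 0.131]
force: [0.4, 0.4, -0.4]
width: 0.1
```

Call:
move_arm --series '[[[0, 0, 0.03], 0], [[0, 0, 0.055], 0], [[0, 0, 0.075], 0], [[0, 0, 0.075], 0], [[0, 0, 0.075], 0]]'

```text
clock: 36.6
eef_pos: [700.8, 226.6, 193.6]
tool_rot: [-3.14, -0.002, 0.131]
force: [0.4, 0.4, 1.4]
width: -0.2
```

```bash
python3 go.py c,106,0,192
```

```text
t 36.6 dock [135.4 407.8 193.6] case [103.4   1.8 193.6] rot [-3.14e+00 -2.00e-03  1.31e-01] F [0.4 0.4 1.4] w -0.2
world [703.6 225.2 192. ] shift mm [2.6 1.8 1.6] turn 0.003
```

Call:
move_arm --series '[[[-0.012, 0.002, 0], 0], [[-0.024, 0.002, 0], 0], [[-0.036, 0.002, 0], 0], [[-0.048, 0.002, 0], 0], [[-0.06, 0.002, 0], 0]]'

```text
clock: 37.22
eef_pos: [643.5, 217.1, 196.2]
tool_rot: [-3.139, -0.008, 0.131]
force: [1.7, 0.3, 1.7]
width: -0.2
```

```bash
python3 go.py c,8,0,189 c,-27,0,176
```

```text
t 37.2 dock [ 77.4 404.3 196.2] case [ 45.3  -0.3 196.2] rot [-3.139 -0.008  0.131] F [1.7 0.3 1.7] w -0.2
world [606.4 212.6 189. ] shift mm [-37.4  -0.4   6.9] turn 0.003
world [571.7 208.1 176. ] shift mm [-72.5  -0.4  19.6] turn 0.003
```

Call:
move_arm --series '[[[-0.014, 0, 0.002], 0], [[-0.028, 0, 0.004], 0], [[-0.042, 0, 0.008], 0], [[-0.056, 0, 0.013], 0], [[-0.07, 0, 0.018], 0]]'

```text
clock: 37.85
eef_pos: [575.7, 208.4, 179.8]
tool_rot: [-3.138, -0.014, 0.131]
force: [2.1, -0.8, -1.3]
width: 0.1
```

Call:
move_arm --series '[[[-0.006, 0, 0.003], 0], [[-0.012, 0, 0.006], 0], [[-0.019, 0, 0.01], 0], [[-0.026, 0, 0.015], 0], [[-0.032, 0, 0.019], 0]]'

```text
clock: 38.48
eef_pos: [543.6, 204.3, 159.8]
tool_rot: [-3.138, -0.013, 0.131]
force: [1.7, 0.2, 0.2]
width: 0.1
```

```bash
python3 go.py c,-58,0,157
```

```text
t 38.5 dock [-23.3 401.9 159.8] case [-55.4  -0.2 159.8] rot [-3.138 -0.013  0.131] F [1.7 0.2 0.2] w 0.1
world [541.  204.2 157. ] shift mm [-2.6 -0.2  2.8] turn 0.003
```

Call:
move_arm --series '[[[0.005, 0, -0.01], 0], [[0.005, 0, -0.03], 0], [[-0.008, 0, -0.032], 0], [[-0.02, 0, -0.032], 0], [[-0.02, 0, -0.032], 0]]'

```text
clock: 39.1
eef_pos: [521.4, 201.4, 191.1]
tool_rot: [-3.138, -0.01, 0.132]
force: [0.3, -0.0, -0.1]
width: -0.2
```

```bash
python3 go.py c,-78,0,175 c,-103,0,150
```

```text
t 39.1 dock [-45.7 401.2 191.1] case [-77.8  -0.3 191.1] rot [-3.138 -0.01   0.132] F [ 0.3 -0.  -0.1] w -0.2
world [521.1 201.6 175. ] shift mm [-0.3 -0.2 16.1] turn 0.003
world [496.3 198.4 150. ] shift mm [-25.6  -0.2  40.8] turn 0.003
```

Call:
move_arm --series '[[[0, 0, 0.008], 0], [[0, 0, 0.016], 0], [[-0.008, 0, 0.024], 0], [[-0.017, 0, 0.032], 0], [[-0.025, 0, 0.041], 0]]'

```text
clock: 39.72
eef_pos: [494.9, 197.9, 149.0]
tool_rot: [-3.139, -0.007, 0.132]
force: [-3.7, -0.9, 5.2]
width: 0.2
```

```bash
python3 go.py c,-124,0,120
```

```text
t 39.7 dock [-72.3 400.5 149. ] case [-104.5   -0.3  149. ] rot [-3.139 -0.007  0.132] F [-3.7 -0.9  5.2] w 0.2
world [475.5 195.7 120. ] shift mm [-19.7  -0.3  28.9] turn 0.004
```

Call:
move_arm --series '[[[-0.004, 0, 0.006], 0], [[-0.008, 0, 0.012], 0], [[-0.012, 0, 0.018], 0], [[-0.016, 0, 0.024], 0], [[-0.02, 0, 0.03], 0]]'

```text
clock: 40.35
eef_pos: [475.6, 195.3, 118.5]
tool_rot: [-3.139, -0.008, 0.132]
force: [0.1, -0.3, 0.9]
width: -0.1
```

```bash
python3 go.py c,-139,0,86
```

```text
t 40.4 dock [-91.8 399.9 118.5] case [-124.    -0.4  118.5] rot [-3.139 -0.008  0.132] F [ 0.1 -0.3  0.9] w -0.1
world [460.6 193.8  86. ] shift mm [-15.3  -0.3  32.4] turn 0.004
```

Run:
```python
from h import *
b=get_image("scene");a=get_image("top")
A=cv2.resize(a[165:305,155:295],None,fx=2.85,fy=2.85,interpolation=2);B=cv2.resize(b[130:270,320:460],None,fx=2.85,fy=2.85,interpolation=2)
cv2.imwrite("pics/m11.png",np.hstack([A,B]))
```

```text
(no output)
```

View pics/m11.png

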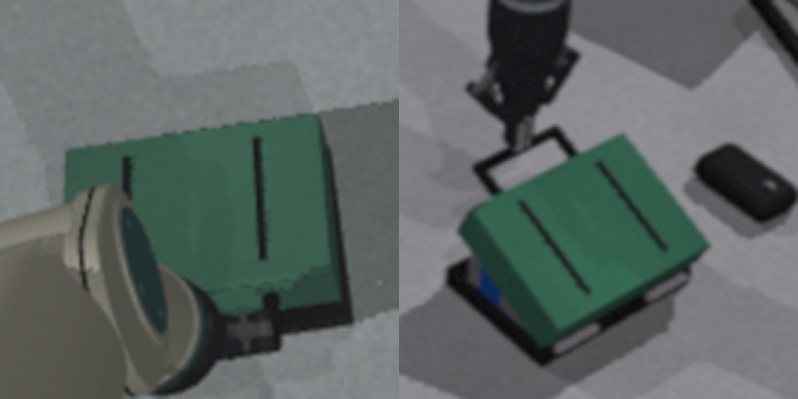

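Run:
```python
from h import *
from go import c,st
for th in(.3,.4,.5,.6,.7):
    L=[[37-183.7*np.cos(th)+22*np.sin(th),y,22+183.7*np.sin(th)+22*np.cos(th)] for y in(-50,50)]
    L+=[[37-144*np.cos(th)+46*np.sin(th),y,22+144*np.sin(th)+46*np.cos(th)] for y in(-99,99)]
    P=proj("scene",w(c,L));print(th,[((u-320)*2.85+399,(v-130)*2.85) for u,v in P.round(1)],np.round(L[0],0))
```

```text
0.3 [(np.float64(470.81999999999994), np.float64(176.41500000000002)), (np.float64(547.77), np.float64(139.365)), (np.float64(461.41499999999996), np.float64(211.185)), (np.float64(615.6), np.float64(135.66))] [-132.  -50.   97.]
0.4 [(np.float64(477.375), np.float64(167.58000000000004)), (np.float64(554.895), np.float64(130.53000000000003)), (np.float64(468.25500000000005), np.float64(206.91)), (np.float64(623.58), np.float64(130.81500000000003))] [-124.  -50.  114.]
0.5 [(np.float64(484.7850000000001), np.float64(160.16999999999996)), (np.float64(563.1600000000001), np.float64(123.11999999999998)), (np.float64(476.23500000000007), np.float64(203.775)), (np.float64(632.1300000000001), np.float64(127.10999999999999))] [-114.  -50.  129.]
0.6 [(np.float64(493.62), np.float64(154.46999999999997)), (np.float64(572.5649999999999), np.float64(116.85000000000001)), (np.float64(484.7850000000001), np.float64(202.06500000000003)), (np.float64(641.8199999999999), np.float64(124.83000000000004))] [-102.  -50.  144.]
0.7 [(np.float64(503.31000000000006), np.float64(150.19499999999996)), (np.float64(582.825), np.float64(112.575)), (np.float64(493.90500000000003), np.float64(202.06500000000003)), (np.float64(651.795), np.float64(124.25999999999999))] [-89. -50. 157.]
```

Call:
move_arm --series '[[[-0.004, 0, 0.006], 0], [[-0.007, 0, 0.012], 0], [[-0.01, 0, 0.019], 0], [[-0.013, 0, 0.026], 0], [[-0.015, 0, 0.032], 0]]'

```text
clock: 41.08
eef_pos: [459.8, 193.3, 85.5]
tool_rot: [-3.139, -0.005, 0.132]
force: [0.4, 0.3, 0.2]
width: -0.3
```

```bash
python3 go.py c,-146,0,58 c,-149,0,49
```

```text
t 41.1 dock [-107.7  399.6   85.5] case [-139.9   -0.4   85.5] rot [-3.139 -0.005  0.132] F [0.4 0.3 0.2] w -0.3
world [453.7 192.9  58. ] shift mm [-6.3 -0.3 27.5] turn 0.004
world [450.7 192.5  49. ] shift mm [-9.3 -0.3 36.5] turn 0.004
```

Call:
move_arm --series '[[[-0.002, 0, 0.006], 0], [[-0.003, 0, 0.012], 0], [[-0.004, 0, 0.018], 0], [[-0.005, 0, 0.023], 0], [[-0.006, 0, 0.027], 0]]'

```text
clock: 41.7
eef_pos: [454.1, 192.6, 58.2]
tool_rot: [-3.139, -0.006, 0.132]
force: [-0.8, 0.2, 0.7]
width: 0.4
```

Call:
move_arm --series '[[[0, 0, 0.003], 0], [[0, 0, 0.006], 0], [[0, 0, 0.009], 0], [[0, 0, 0.011], 0], [[0, 0, 0.011], 0]]'

```text
clock: 42.32
eef_pos: [454.3, 192.7, 49.4]
tool_rot: [-3.138, -0.007, 0.132]
force: [-4.5, -2.1, 26.5]
width: 0.3
```

```bash
python3 go.py
python3 - <<'E'
from h import *
b=get_image("scene");a=get_image("top")
A=cv2.resize(a[165:305,155:295],None,fx=2.85,fy=2.85,interpolation=2);B=cv2.resize(b[130:270,320:460],None,fx=2.85,fy=2.85,interpolation=2)
cv2.imwrite("pics/m12.png",np.hstack([A,B]))
g=[cv2.inRange(cv2.cvtColor(i,cv2.COLOR_BGR2HSV),(60,60,30),(90,255,255)) for i in(a,b)]
for m in g:
    q=max(cv2.findContours(m,0,2)[0],key=cv2.contourArea);print(cv2.approxPolyDP(q,3,True)[:,0].tolist())
E
```

```text
t 42.3 dock [-113.3  399.6   49.4] case [-145.5   -0.2   49.4] rot [-3.138 -0.007  0.132] F [-4.5 -2.1 26.5] w 0.3
[[267, 212], [179, 225], [182, 261], [201, 253], [201, 228], [204, 252], [209, 251], [216, 259], [212, 266], [220, 296], [224, 294], [221, 274], [236, 283], [277, 277]]
[[390, 186], [338, 212], [337, 224], [369, 252], [422, 219], [423, 211]]
```

Call:
move_arm --series '[[[0, 0, -0.02], 0], [[0, 0, -0.07], 0], [[0, 0, -0.12], 0], [[0, 0, -0.17], 0], [[0, 0.03, -0.2], 0]]'

```text
clock: 43.05
eef_pos: [457.8, 164.3, 251.8]
tool_rot: [-3.136, -0.011, 0.136]
force: [0.7, -0.2, -0.6]
width: 0.2
```

Call:
move_arm --series '[[[0, 0.06, 0], 0], [[0, 0.12, 0], 0], [[0, 0.18, 0], 0], [[0, 0.24, 0], 0], [[0, 0.24, 0], 0]]'

```text
clock: 43.68
eef_pos: [490.5, -79.6, 250.6]
tool_rot: [-3.139, -0.012, 0.126]
force: [-0.2, 0.3, -1.0]
width: 0.1
```

```bash
python3 go.py
python3 - <<'E'
from h import *
from go import c
b=get_image("scene");a=get_image("top")
A=cv2.resize(a[120:360,80:480],None,fx=2,fy=2,interpolation=2)[:300*2]
B=cv2.resize(b[140:340,120:470],None,fx=2,fy=2,interpolation=2)
A=cv2.resize(A,(480,288));B=cv2.resize(b[140:380,100:500],(480,288))
C=cv2.resize(b[175:265,325:435],(320,288),interpolation=2);D=cv2.resize(a[200:310,170:290],(320,288),interpolation=2)
cv2.imwrite("pics/m13.png",np.vstack([np.hstack([A,D]),np.hstack([B,C])]))
for n,i in(("top",a),("scene",b)):
    m=cv2.inRange(cv2.cvtColor(i,cv2.COLOR_BGR2HSV),(60,60,30),(90,255,255))
    q=max(cv2.findContours(m,0,2)[0],key=cv2.contourArea);print(n,cv2.approxPolyDP(q,2.5,True)[:,0].tolist())
    for th in(0,.05,.1):
        L=[[37-144*np.cos(th)+46*np.sin(th),y,22+144*np.sin(th)+46*np.cos(th)] for y in(-99,99)]+[[37+46*np.sin(th),y,22+46*np.cos(th)] for y in(-99,99)]
        print(th,proj(n,w(c,L)).round(1).tolist())
E
```

```text
t 43.7 dock [-105.4  124.9  250.6] case [-144.4 -275.   250.6] rot [-3.139 -0.012  0.126] F [-0.2  0.3 -1. ] w 0.1
top [[267, 212], [179, 225], [185, 289], [277, 277]]
0 [[276.1, 275.6], [184.3, 288.9], [267.9, 210.9], [178.1, 223.7]]
0.05 [[275.6, 274.1], [183.2, 287.5], [267.8, 209.9], [178.1, 222.7]]
0.1 [[275.1, 272.4], [182.1, 285.8], [267.7, 208.9], [178.0, 221.7]]
scene [[390, 186], [338, 212], [337, 224], [369, 252], [422, 219], [423, 211]]
0 [[336.5, 211.4], [389.5, 185.1], [371.0, 241.3], [424.9, 211.7]]
0.05 [[337.2, 210.0], [390.4, 183.6], [371.6, 241.8], [425.5, 212.2]]
0.1 [[338.0, 208.6], [391.4, 182.2], [372.2, 242.4], [426.1, 212.7]]
```

View pics/m13.png

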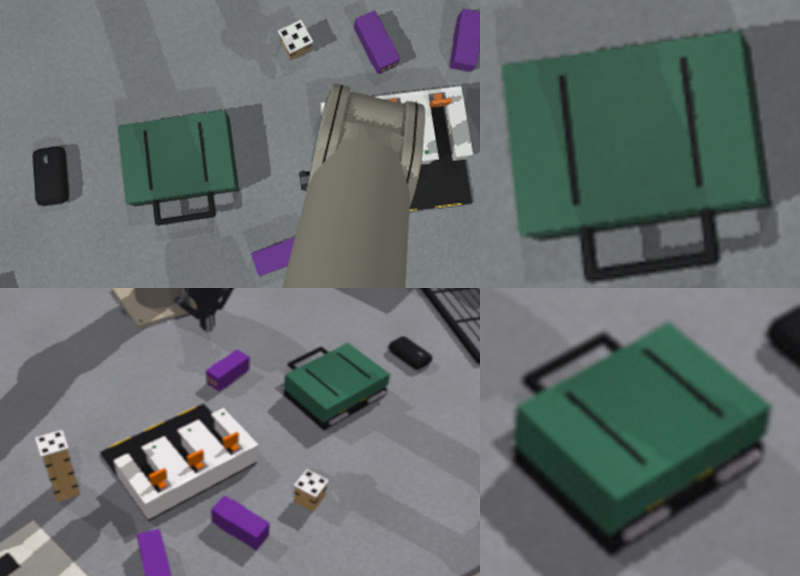

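```bash
python3 -c "
from cell import *
print(finish_job())"
```

```text
the job is handed in; nothing more can be done
None
```

The job is done and handed in at about 44 s on the robot's clock. All three bays held a pack. I pushed each one out with its orange slide, drew it clear and laid it in its own case compartment. Then I brought the lid down by its handle until it was closed.

**Last checks**
- **Packs:** each touched down at about the height expected from the floor. The pictures taken before closing show all three lying flat, one per compartment.
- **Lid:** it met a hard stop at 26.5 N with the fingertip at z 49.4 mm, against an expected 50 mm. From above, the closed lid's outline matches angle 0 to about 1–2 pixels.
- **Other things:** both pillars, the mouse and the purple look-alikes look to be where they started. The gripper was clear of everything when I handed in.

**What did not go cleanly**
- I first gripped pack 1 too low for the fingers to clear the ribs. I set it down on the table and regripped it higher before placing it.
- The two cameras together put the case about 9 mm too low. I used the heights given in the text instead, and the touchdowns bore those out.
- The finger force fell to almost zero during the last part of the lid's travel. A picture and the final stop showed it was still on the handle.

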